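# Lay out the riveting kit on the cutting mat

### The arm

A 7-joint arm with a two-finger parallel gripper is mounted at the origin on a cart in front of the work surface, level with it; the furniture and walls round the work are solid. World frame = base frame: x ahead of the robot, y to its left, z up, the work surface at z = 0. Lengths are in m, angles in rad, forces in N, time in s.
With the tool pointing down it reaches from about 0.425 to 0.95 m from the base axis. Payload 4.7 kg.
Tool frame: the origin (TCP) lies on the centre line of the jaws, within the pads' length; the fingertips stand robot.nose_length ahead of it and the grasp point (between the pads) lies 8 mm behind it (robot.nose_length is the distance from the TCP to the fingertips, in m); z points along the fingers, y is the line along which they close (so a half turn about z gives the same grasp; the last joint's range is limited). The gripper opens to 85 mm and grips with 20 to 120 N. Pads are 22 mm wide; open, the fingers measure 114 mm over their backs; the gripper's body (76 mm by 85 mm) begins 54 mm behind the grasp point. The pads swing forward as they close: fully open they stand 13 mm farther back than shut.
Start: joints at [-1.353, 0.469, -0.049, 1.532, 0.024, 1.141, -0.082], TCP at [0.165, 0.655, 0.242] pointing down, gripper open.
Joint ranges: [-2.59, 2.59], [-0.33, 1.99], [-1.39, 1.29], [0.1, 2.45], [-1.04, 4.18], [0.21, 1.99], [-2.66, 2.66]. Speed limits (rad/s): [2.57, 2.57, 3.14, 3.14, 3.14, 3.14, 3.14].

### API

Orientations are given as [roll, pitch, yaw] about the fixed x, y, z axes, in that order (R = Rz(yaw) Ry(pitch) Rx(roll)).
In Python, from plant import robot gives the robot as it stands. Calls block until the motion is done:
- robot.goto(position, orientation): joint-space move of the TCP to a pose.
- robot.move_straight(position, vel=0.15, attitude=None, contact_N=None): straight line of the TCP; attitude=None keeps the orientation; vel is the mean speed in m/s. With contact_N (N) it stops when the force on the tool has changed by that much, and returns True; else False.
- robot.move_joints(angles): joint-space move.
- robot.grip(opening, strength=None): opening from 0.0 (shut) to 1.0 (fully open); strength is the grip in N (None keeps the last); returns when the fingers have stopped.
- robot.sleep(seconds).
- robot.inverse_kinematics(position, orientation): joint angles nearest the present ones, or None.
- robot.sense(): the state.
- robot.grab_frame(name): name is "scene" or "top" or "wrist"; returns a dict with "image" (400x640x3 uint8, red, green, blue), "range_z" (400x640 float32, m along the optical axis (not along the pixel's ray), 0 where there is no reading), "fx", "fy", "cx", "cy" (pixels), "R" (3x3) and "t" (3): a world point X has camera coordinates R X + t. Camera axes: x right, y down, z forward; pixel columns grow to the right and rows downward; lengths in m; the calibration is good to about 2 mm. A picture is of the moment at which its call begins.
A pose or a line that the arm cannot do raises robot.IKError and nothing moves.
- robot.close_job(): hands the job in; it is judged then, once.
The state is a dict: "t": time; "joint_pos": joint angles; "joint_velocities": joint speeds; "effort": joint torques, N m; "tcp_pos": TCP position; "tcp_rot": TCP orientation; "wrist_force": force on the tool from outside, world axes, zero at the start; "torque": the same for the moment, N m; "opening": opening from 0.0 (shut) to 1.0 (fully open); "gripper_force": force on a finger pad.
Only numpy, scipy, OpenCV 4.12 (cv2) and the standard library are available. Lean on these libraries where they do the work, as an engineer would, in place of code of your own. Each camera call takes 0.05 s, during which the arm holds its last target. There are 200 camera calls.

### The job

Lay out the kit for the next riveting job on the round cutting mat, using the four things that wait to the right of the mat: put the blue case in the middle of the yellow pad with the pebble weight centred on top of it, the red rivet tin in the middle of the cork pad, and stand the cone of thread upright on the mat midway between the case and the tin. Keep the black pad clear for the work, do not shift the jar, the tape roll or the marker behind, and let go of everything.

Things in the scene. Friction and masses are not known exactly. Their poses are not given: they have to be found in the camera images.
- case_mid (a point): small blue case, a closed box 50 x 70 x 24 mm (x, y, z). Origin: its centre, half-way up; its x is the short horizontal side, y the long one, z up. Loose, starts lying flat on the bench to the right of the cutting mat, between it and the right-hand edge of the bench (lookalikes left at the far back of the bench do not count)
- tin_mid (a point): small red tin of rivets, a closed box 42 x 60 x 34 mm (x, y, z). Origin: its centre, half-way up; its x is the short horizontal side, y the long one, z up. Loose, starts lying flat on the bench to the right of the cutting mat, between it and the right-hand edge of the bench (lookalikes left at the far back of the bench do not count)
- stone_mid (a point): brown-grey oval pebble used as a weight, 38 x 52 x 27 mm (x, y, z); it behaves as a block of that size with a flat top and underside. Origin: its centre, half-way up; its x is the short horizontal side, y the long one, z up. Loose, starts lying flat on the bench to the right of the cutting mat, between it and the right-hand edge of the bench (lookalikes left at the far back of the bench do not count)
- cone_mid (a point): brown cone of waxed thread on a pale core, standing upright: 85 mm high, 54 mm across near the foot, narrowing towards the top. Origin: on its axis, half-way up, 42.5 mm above its foot; z up. Loose, starts standing on the bench to the right of the cutting mat, between it and the right-hand edge of the bench (lookalikes left at the far back of the bench do not count)
- yellow_pad: yellow, round pad 80 mm across and 3 mm thick, lying on a round dark-green cutting mat (304 mm across, 3 mm thick, with a pale grid); fixed, so is the mat. Origin: centre of the pad's underside, 3 mm above the bench; the pad's top is 6 mm above the bench. The three pads are the corners of an equal-sided triangle of side 187 mm
- cork_pad: tan cork, round pad 80 mm across and 3 mm thick, lying on a round dark-green cutting mat (304 mm across, 3 mm thick, with a pale grid); fixed, so is the mat. Origin: centre of the pad's underside, 3 mm above the bench; the pad's top is 6 mm above the bench. The three pads are the corners of an equal-sided triangle of side 187 mm
- black_pad: black, round pad 80 mm across and 3 mm thick, lying on a round dark-green cutting mat (304 mm across, 3 mm thick, with a pale grid); fixed, so is the mat. Origin: centre of the pad's underside, 3 mm above the bench; the pad's top is 6 mm above the bench. The three pads are the corners of an equal-sided triangle of side 187 mm
- jar_mid (a point): bystander: screw jar with a white lid and yellow-green contents, 54 mm across, 66 mm high, loose, standing on the bench in front of the parts cabinet. Origin: its centre, half-way up
- tape: bystander: roll of cream tape lying flat on the bench at the right, in front of the parts cabinet, 87 mm across, 19 mm high, loose. Origin: centre of its underside
- marker: bystander: red marker pen with a black cap, 138 mm long, 18 mm thick, loose, lying on the bench behind the cutting mat
There are look-alikes about, which are no part of the job. Of the things shaped like the cork_pad, the tan one is meant.

How it is judged:
By the outcome, as a careful person would: the job done as asked, in the order asked, and still so for the second after the job is handed in, with the robot touching nothing.
It also fails if it takes over 112 s, if anything falls off the work surface, if the arm or the gripper's body presses on something with over 40 N, if the wrist force passes 120 N, or if a joint passes its speed limit or range.

## Working session

There is one attempt and no reset: what is moved stays moved. The work goes in short steps, each a Python script; the robot and the scene stay as the last script left them, time stands still between calls to the robot, and variables do not carry over. Pictures are saved under pics/ and viewed, at most 14 in all, crops included, and the job is handed in when it is done.

```bash
mkdir -p pics; python3 - <<'E'
from plant import robot
import cv2,numpy as np
s=robot.sense();print(s['t'],s['tcp_pos'],s['tcp_rot'],s['opening'],robot.nose_length)
for n in('scene','top'):
    f=robot.grab_frame(n);np.savez('f_%s.npz'%n,**f)
    cv2.imwrite('pics/%s0.png'%n,f['image'][:,:,::-1])
    print(n,f['fx'],f['cx'],f['cy'],(-f['R'].T@f['t']).round(3),f['R'].round(3).tolist())
E
```

```text
0.0 [0.16473764 0.65401201 0.24125291] [-3.13963244e+00  5.52621622e-05  2.89487957e+00] 1.0001025269917838 0.011
scene 379.149233960417 324.40427198608495 204.26012386682854 [-0.026  0.921  0.524] [[-0.707, -0.707, 0.014], [-0.342, 0.324, -0.882], [0.619, -0.628, -0.471]]
top 493.6458694195708 315.86133136766415 192.1599662011491 [0.462 0.274 1.287] [[-0.026, -1.0, -0.016], [-0.994, 0.027, -0.102], [0.102, 0.013, -0.995]]
```

View pics/top0.png

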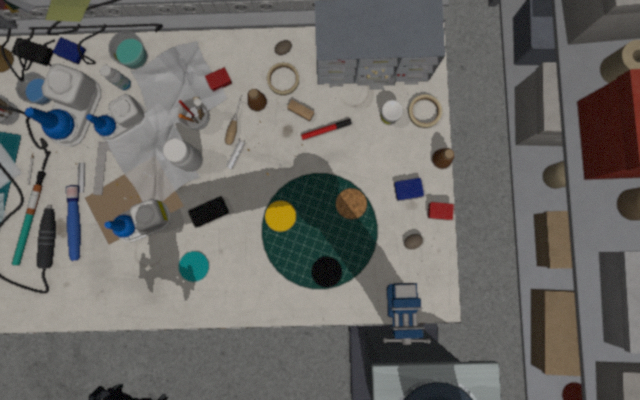

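View pics/scene0.png

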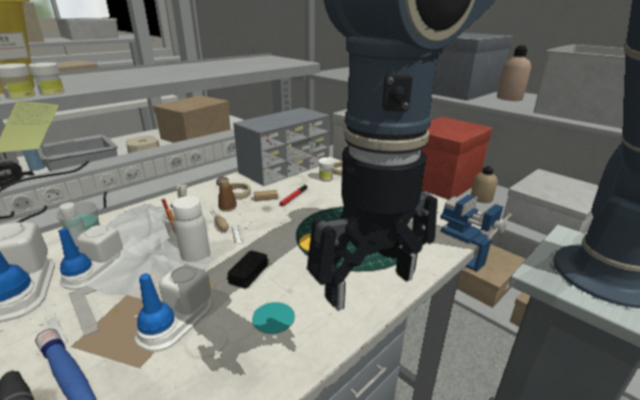

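The top view shows the case at about (408,188), tin (440,211), pebble (413,241) and cone (442,158). The pads are yellow (280,216), cork (351,204) and black (326,271). The jar (391,111), tape (424,110) and marker (327,128) are behind the mat. The scene view is mostly blocked by the arm.

```bash
cat > h.py <<'E'
import numpy as np,cv2
def cast(f,uv,z):
    uv=np.atleast_2d(np.array(uv,float)); d=np.c_[(uv[:,0]-f['cx'])/f['fx'],(uv[:,1]-f['cy'])/f['fy'],np.ones(len(uv))]@f['R']
    c=-f['R'].T@f['t']; return c+d*((z-c[2])/d[:,2])[:,None]
def hgt(f):
    "world xyz per pixel from range"
    v,u=np.mgrid[:400,:640]; r=f['range_z']
    P=np.stack([(u-f['cx'])/f['fx']*r,(v-f['cy'])/f['fy']*r,r],-1)-f['t']; W=P@f['R']; W[r==0]=np.nan; return W
def blob(f,mask,near,z,rad=40):
    "largest blob near pixel -> center, size, long-axis angle, cast onto plane z"
    m=np.zeros((400,640),np.uint8); cv2.circle(m,tuple(int(q) for q in near),int(rad),255,-1)
    m=cv2.morphologyEx((mask.astype(np.uint8)*255)&m,cv2.MORPH_OPEN,np.ones((3,3)))
    cs,_=cv2.findContours(m,cv2.RETR_EXTERNAL,cv2.CHAIN_APPROX_NONE)
    c=max(cs,key=cv2.contourArea)[:,0]
    p=cast(f,c,z)[:,:2].astype(np.float32)
    (ctr,(w,h),a)=cv2.minAreaRect(p)
    ang=np.deg2rad(a) if w>h else np.deg2rad(a+90)
    return np.array(ctr),sorted((w,h)),(ang+np.pi/2)%np.pi-np.pi/2, c.mean(0)
E
python3 - <<'E'
from h import *
f=dict(np.load('f_top.npz')); im=f['image']; W=hgt(f); hsv=cv2.cvtColor(im,cv2.COLOR_RGB2HSV); H,S,V=[hsv[...,i].astype(int) for i in range(3)]
Z=W[...,2]
for n,(u,v) in dict(case=(408,188),tin=(440,211),stone=(413,241),cone=(442,158),conetop=(441,152),yel=(280,216),cork=(351,204),black=(326,271),bench=(390,260),mat=(310,230)).items(): print(n,hsv[v,u],W[v,u].round(3))
for n,m,near,z in [('case',(H>105)&(H<130)&(S>120),(408,188),.024),('tin',((H<8)|(H>172))&(S>130),(440,211),.034),('stone',(V<125),(413,241),.013),('cone',(S>70)&(V<140),(442,158),.03),('yel',(H>20)&(H<35)&(S>150),(280,216),.006),('cork',(H>5)&(H<22)&(S>60),(351,204),.006),('black',(V<28),(326,271),.006)]:
    c,s,a,p=blob(f,m,near,z,28); print(n,c.round(4),np.round(s,4),round(a,3),p.round(1))
x0,y0=370,85
cv2.imwrite('pics/c1.png',cv2.resize(im[85:265,370:470,::-1],None,fx=3.3,fy=3.3,interpolation=cv2.INTER_CUBIC))
E
```

```text
case [116 173  90] [0.597 0.053 0.021]
tin [  1 192 129] [ 0.535 -0.024  0.029]
stone [16 61 92] [0.461 0.048 0.029]
cone [ 13 149  65] [ 0.664 -0.026  0.069]
conetop [ 13 130  49] [ 0.68  -0.025  0.068]
yel [ 24 245 178] [0.534 0.385 0.008]
cork [ 15 136 126] [0.561 0.2   0.005]
black [ 34 120  17] [0.39  0.27  0.006]
bench [ 21  20 163] [ 0.414  0.104 -0.003]
mat [ 82 121  63] [ 0.496  0.308 -0.   ]
case [0.5951 0.0522] [0.0453 0.0665] -1.432 [408.5 188.5]
tin [ 0.5362 -0.0241] [0.0393 0.0593] 1.452 [440.5 210.4]
stone [0.4673 0.046 ] [0.0485 0.0488] 1.544 [412.2 239.2]
cone [ 0.6707 -0.0386] [0.0468 0.0516] 1.542 [442.9 157.4]
yel [0.5345 0.3852] [0.078  0.0782] 1.544 [280.1 215.6]
cork [0.5633 0.1998] [0.078  0.0783] -0.03 [351.1 203.2]
black [0.3889 0.2697] [0.0719 0.0736] -0.026 [326.  271.5]
```

View pics/c1.png

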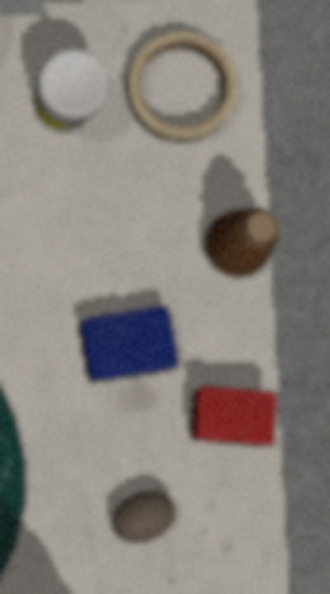

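```bash
python3 - <<'E'
from plant import robot
from h import *
p=robot.sense()['tcp_pos'].copy() if hasattr(robot.sense()['tcp_pos'],'copy') else list(robot.sense()['tcp_pos'])
p[2]=.33; robot.move_straight(p,vel=.25)
robot.goto([.56,.02,.30],[np.pi,0,1.57])
s=robot.sense();print(s['t'],np.round(s['tcp_pos'],4),np.round(s['tcp_rot'],3),np.round(s['joint_pos'],2))
f=robot.grab_frame('wrist');np.savez('f_w1.npz',**f);cv2.imwrite('pics/w1.png',f['image'][:,:,::-1])
print(f['fx'],(-f['R'].T@f['t']).round(3),f['R'].round(2).tolist())
E
```

```text
3.2417 [0.5601 0.0214 0.2999] [-3.141 -0.     1.572] [-0.66  0.26  0.68  1.77 -0.18  1.17  0.07]
340.48654320387277 [0.559 0.092 0.432] [[1.0, 0.0, -0.0], [0.0, -0.96, 0.28], [-0.0, -0.28, -0.96]]
```

View pics/w1.png

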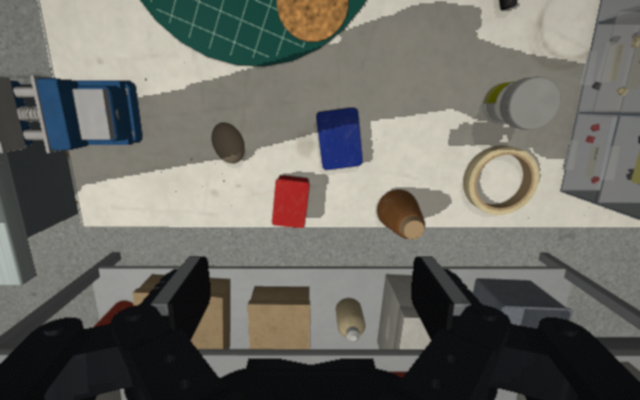

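The wrist view shows the pebble at (228,142), case (340,138), tin (291,201), cone foot near (398,205) and its top at (412,229), with the cork pad at (312,10).

```bash
cat >> h.py <<'E'
def find(f,seed,kind,rad=45):
    hsv=cv2.cvtColor(f['image'],cv2.COLOR_RGB2HSV); H,S,V=[hsv[...,i].astype(int) for i in range(3)]; Z=hgt(f)[...,2]
    m,z=dict(case=((H>105)&(H<130)&(S>120),.024),tin=(((H<8)|(H>172))&(S>130),.034),stone=((S>30)&(V<125)&(Z>.006),.013),cone=((S>70)&(H<25)&(V<150)&(Z>.006),.02))[kind]
    return m,z,Z
E
python3 - <<'E'
from h import *
f=dict(np.load('f_w1.npz'))
for k,s,top in [('case',(340,138),.024),('tin',(291,201),.034),('stone',(228,142),.027)]:
    m,z,Z=find(f,s,k); 
    print(k,'all',*[np.round(q,4) for q in blob(f,m,s,z)])
    c,sz,a,p=blob(f,m&(Z>top-.005),s,top); print(k,'top',c.round(4),np.round(sz,4),round(a,3), 'Z',np.round(np.nanpercentile(Z[m&(np.hypot(*(np.indices(m.shape)-np.array(s[::-1])[:,None,None]))<40)],[5,50,95]),4))
m,z,Z=find(f,0,'cone');W=hgt(f)
u=np.indices(m.shape); near=np.hypot(u[1]-402,u[0]-212)<45
for lo,hi in [(.003,.015),(.015,.03),(.03,.045),(.045,.06),(.06,.075),(.075,.1)]:
    k=near&(Z>lo)&(Z<hi); w=W[k]; print('cone',lo,k.sum(),w.min(0).round(4) if k.any() else '',w.max(0).round(4) if k.any() else '')
# foot: circle through the visible foot edge
E
```

```text
case all [0.5932 0.0501] [0.0474 0.0672] -1.4367 [339.2873 137.9945]
case top [0.5932 0.0501] [0.0474 0.0672] -1.437 Z [0.0226 0.0239 0.0253]
tin all [ 0.5345 -0.0248] [0.04   0.0631] 1.4499 [290.443 201.953]
tin top [ 0.5344 -0.0262] [0.0399 0.0602] 1.456 Z [0.0311 0.034  0.0354]
stone all [0.4581 0.0443] [0.0381 0.0502] -1.1292 [227.8558 142.3846]
stone top [0.4593 0.0442] [0.0284 0.0342] 1.494 Z [0.0165 0.0232 0.0271]
cone 0.003 94 [ 0.6447 -0.0588  0.0086] [ 0.6906 -0.0137  0.015 ]
cone 0.015 269 [ 0.6451 -0.059   0.0151] [ 0.6929 -0.0143  0.03  ]
cone 0.03 282 [ 0.6465 -0.0577  0.03  ] [ 0.6912 -0.0167  0.045 ]
cone 0.045 282 [ 0.6502 -0.0578  0.0451] [ 0.6887 -0.0194  0.0597]
cone 0.06 431 [ 0.6527 -0.0564  0.0601] [ 0.6883 -0.0224  0.075 ]
cone 0.075 429 [ 0.6584 -0.0522  0.075 ] [ 0.6819 -0.0274  0.0865]
```

```bash
cat >> h.py <<'E'
from plant import robot
PI=np.pi
def snap(n):
    f=robot.grab_frame('wrist'); np.savez('f_%s.npz'%n,**f); cv2.imwrite('pics/%s.png'%n,f['image'][:,:,::-1]); return f
def proj(f,p):
    q=f['R']@np.array(p,float)+f['t']; return (q[0]/q[2]*f['fx']+f['cx'],q[1]/q[2]*f['fy']+f['cy'])
def pad(f,k,p):
    hsv=cv2.cvtColor(f['image'],cv2.COLOR_RGB2HSV); H,S,V=[hsv[...,i].astype(int) for i in range(3)]
    m=(H>20)&(H<35)&(S>150) if k=='yel' else (H>5)&(H<22)&(S>60)
    return blob(f,m,proj(f,[*p,.006]),.006,100)
def look(f,k,p,top):
    z={'stone':.013}.get(k,top); m,_,Z=find(f,0,k)
    if k!='stone': m=m&(Z>top-.006)
    u=proj(f,[*p,top]); return blob(f,m,u,z,75)
def st(msg=''):
    s=robot.sense(); print(msg,'t%.1f'%s['t'],np.round(s['tcp_pos'],4),'F',np.round(s['wrist_force'],1),'op%.3f gf%.1f'%(s['opening'],s['gripper_force'])); return s
E
python3 - <<'E'
from h import *
for n,k,p in [('y','yel',(.5345,.385)),('k','cork',(.5633,.1998))]:
    robot.goto([*p,.2],[PI,0,1.57]); f=snap(n); c,s,a,px=pad(f,k,p); print(k,c.round(4),np.round(s,4),px.round())
robot.goto([.5932,.0501,.2],[PI,0,1.705]); f=snap('case')
c,s,a,px=look(f,'case',(.5932,.0501),.024); print('case',c.round(4),np.round(s,4),round(a%PI,3),px.round()); st()
E
```

```text
yel [0.5336 0.3846] [0.0795 0.0803] [309. 174.]
cork [0.5603 0.1995] [0.079  0.0791] [309. 178.]
case [0.5933 0.0507] [0.0476 0.0683] 1.707 [311. 182.]
 t6.3 [0.5933 0.0529 0.1996] F [ 0.3 -0.   0.1] op0.998 gf0.0
```

```bash
python3 - <<'E'
from h import *
robot.sleep(.3); f=snap('case2'); c,s,a,px=look(f,'case',(.5933,.0507),.024); print('case',c.round(4),np.round(s,4),round(a%PI,3)); st()
x,y=c; 
assert abs(x-.5933)<.004 and abs(y-.0507)<.004
robot.goto([x,y,.12],[PI,0,a%PI])
print(robot.move_straight([x,y,.016],vel=.12,contact_N=6)); st('down')
robot.grip(.4,30); st('grip')
robot.move_straight([x,y,.08],vel=.15); st('up'); snap('held')
E
```

```text
case [0.5933 0.0509] [0.0478 0.0682] 1.707
 t6.6 [0.5932 0.051  0.1999] F [-0.1 -0.5  0.6] op0.997 gf0.0
False
down t8.1 [0.594  0.0509 0.0168] F [-0.2 -0.1 -0.1] op1.001 gf0.0
grip t8.5 [0.5938 0.051  0.0168] F [-0.4 -0.5  5.7] op0.579 gf32.3
up t9.1 [0.5926 0.0512 0.0794] F [ 0.2 -0.1 -1.1] op0.577 gf31.6
```

View pics/held.png

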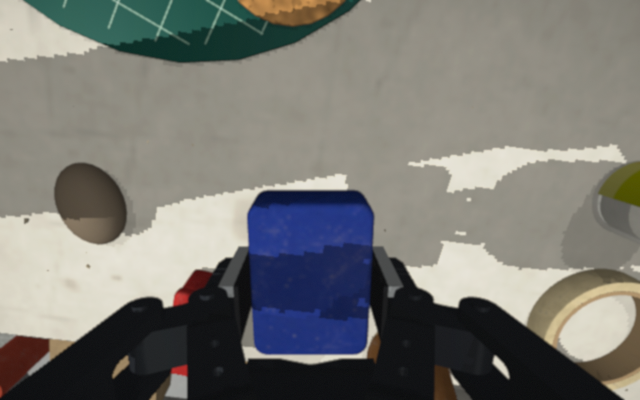

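The case is held squarely between the pads, centred at (310,272). Next I place it.

```bash
python3 - <<'E'
from h import *
s=robot.sense(); p=s['tcp_pos']; robot.move_straight([p[0],p[1],.13],vel=.3)
x,y=.5336,.3846
robot.goto([x,y,.10],[PI,0,1.707]); robot.sleep(.2); st()
robot.move_straight([x,y,.035],vel=.15)
print(robot.move_straight([x,y,.0215],vel=.04,contact_N=4)); st('down')
robot.grip(1.0); st('open')
robot.move_straight([x,y,.2],vel=.3); robot.sleep(.3)
f=snap('placed'); c,sz,a,px=look(f,'case',(x,y),.030); 
print('case',c.round(4),np.round(sz,4),round(a%PI,3),px)
c2,s2,_,_=pad(f,'yel',(x,y)); print('pad',c2.round(4),np.round(s2,4)); st()
# case w/ plane .030 (find default handles top arg)
robot.goto([.4585,.0443,.2],[PI,0,1.9]); robot.sleep(.3); f=snap('stone')
m,z,Z=find(f,0,'stone'); print('stone',*[np.round(q,4) for q in look(f,'stone',(.4585,.0443),.027)]); st()
E
```

```text
t10.9 [0.5347 0.3828 0.1004] F [ 0.5  0.4 -1. ] op0.576 gf31.7
True
down t11.9 [0.534  0.385  0.0226] F [ 0.4 -0.1  3.8] op0.578 gf32.5
open t12.3 [0.5332 0.3844 0.0214] F [-0.3  0.4 -0. ] op1.002 gf0.0
case [0.533  0.3842] [0.0483 0.0686] 1.707 [311.97107438 181.95041322]
pad [0.5662 0.3892] [0.0127 0.0545]
 t13.4 [0.5333 0.3843 0.1989] F [-0.4  0.1  0.3] op1.002 gf0.0
stone [0.4583 0.0443] [0.0366 0.0508] -1.2406 [311.2424 179.0076]
 t15.1 [0.4587 0.0447 0.1999] F [ 0.3  0.5 -0.3] op0.999 gf0.0
```

View pics/placed.png

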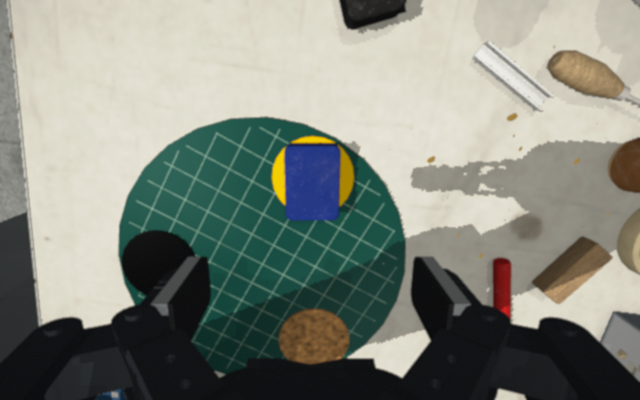

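View pics/stone.png

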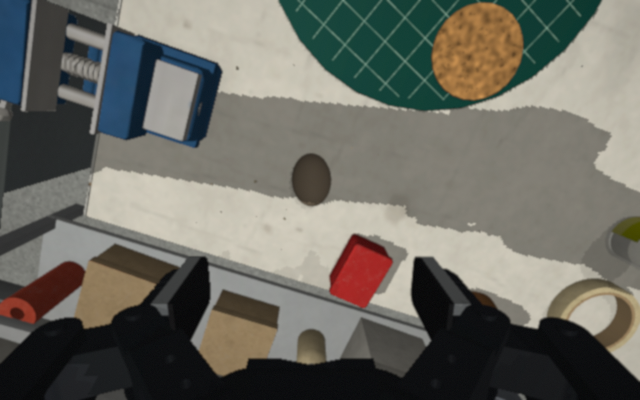

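The case sits centred on the yellow pad at (312,182), within 1 mm. The pebble at (311,179) is aligned with the jaws and nothing is in their way.

```bash
python3 - <<'E'
from h import *
x,y=.4583,.0443
robot.goto([x,y,.12],[PI,0,1.901])
print(robot.move_straight([x,y,.016],vel=.12,contact_N=6)); st('down')
robot.grip(.25,30); s=st('grip'); zg=s['tcp_pos'][2]
robot.move_straight([x,y,.15],vel=.25); st('up')
x,y=.5332,.3844
robot.goto([x,y,.13],[PI,0,1.707]); robot.sleep(.3); st()
robot.move_straight([x,y,zg+.042],vel=.15)
print(robot.move_straight([x,y,zg+.0285],vel=.03,contact_N=3)); st('down')
robot.grip(.75); st('open')
robot.move_straight([x,y,.2],vel=.2); robot.sleep(.3)
f=snap('placed2'); print('case',*[np.round(q,4) for q in look(f,'case',(x,y),.030)])
m,z,Z=find(f,0,'stone'); c=blob(f,m&(Z>.033),proj(f,[x,y,.045]),.043,50); print('stone',*[np.round(q,4) for q in c]); st()
E
```

```text
False
down t16.5 [0.459  0.0444 0.0167] F [-0.6  0.  -0.1] op1.002 gf0.0
grip t17.0 [0.4586 0.0444 0.0165] F [-0.1  0.2  6.2] op0.438 gf30.3
up t17.7 [0.4573 0.0445 0.1491] F [-0.3  0.7 -0.9] op0.436 gf30.1
 t19.3 [0.5336 0.3836 0.1304] F [-0.1  0.  -0.5] op0.440 gf30.2
True
down t20.4 [0.5334 0.3846 0.0464] F [ 0.1 -0.3  4.2] op0.435 gf30.4
open t20.8 [0.5325 0.3841 0.0453] F [ 0.3 -0.3  0.1] op0.750 gf0.0
case [0.5312 0.3978] [0.0417 0.047 ] 0.1163 [313.5256 163.1953]
stone [0.537  0.3854] [0.0271 0.05  ] -1.1678 [318.3232 183.6402]
 t22.0 [0.533  0.3842 0.1993] F [-0.   0.5 -0.4] op0.750 gf0.0
```

View pics/placed2.png

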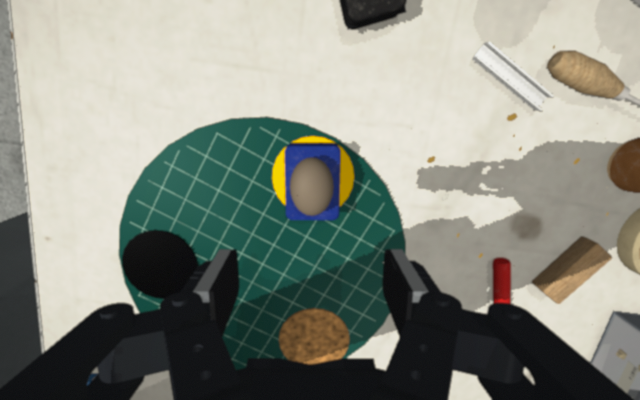

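The pebble sits at about (312,186) on the case, which looks centred once its height is allowed for. Tin next; I'll check the pebble number in the same step.

```bash
python3 - <<'E'
from h import *
f=dict(np.load('f_placed2.npz'));hsv=cv2.cvtColor(f['image'],cv2.COLOR_RGB2HSV);Z=hgt(f)[...,2]
print('stone',*[np.round(q,4) for q in blob(f,(hsv[...,0]<25)&(hsv[...,1]<110)&(Z>.034),proj(f,[.533,.3842,.043]),.043,40)])
robot.goto([.5344,-.0262,.2],[PI,0,1.456]);robot.grip(1.0);robot.sleep(.2);f=snap('tin');c,sz,a,px=look(f,'tin',(.5344,-.0262),.034);a%=PI
print('tin',c.round(4),np.round(sz,4),round(a,3))
assert np.hypot(*(c-[.5344,-.0262]))<.004 and abs(a-1.456)<.06 and sz[0]>.036
x,y=c; robot.goto([x,y,.12],[PI,0,a])
print(robot.move_straight([x,y,.019],vel=.12,contact_N=6)); st('down')
robot.grip(.3,30); s=st('grip'); zg=s['tcp_pos'][2]
robot.move_straight([x,y,.13],vel=.25); st('up')
x,y=.5603,.1995
robot.goto([x,y,.10],[PI,0,a]); robot.sleep(.3); st()
robot.move_straight([x,y,zg+.018],vel=.15)
print(robot.move_straight([x,y,zg+.0045],vel=.03,contact_N=3)); st('down')
robot.grip(.85); st('open')
robot.move_straight([x,y,.2],vel=.25); robot.sleep(.3)
f=snap('placed3'); print('tin',*[np.round(q,4) for q in look(f,'tin',(x,y),.040)])
robot.goto([.669,-.041,.2],[PI,0,1.57]);robot.grip(1.0);robot.sleep(.2); f=snap('cone'); st()
W=hgt(f);Z=W[...,2];near=np.hypot(W[...,0]-.669,W[...,1]+.041)<.04
for lo in (.01,.02,.03,.04,.05,.06,.07,.08):
    k=near&(Z>lo)&(Z<lo+.01); w=W[k]; print('cone',lo,k.sum(),w.min(0).round(4),w.max(0).round(4))
E
```

```text
stone [0.5324 0.3839] [0.0357 0.0501] -1.4504 [311.3643 186.1214]
tin [ 0.5343 -0.0263] [0.0403 0.0589] 1.456
False
down t25.6 [ 0.535  -0.0264  0.0197] F [-0.2  0.  -0.1] op1.000 gf0.0
grip t26.0 [ 0.5348 -0.0262  0.0195] F [-0.8  0.7  4.7] op0.485 gf31.8
up t26.6 [ 0.5334 -0.0257  0.1291] F [-1.2 -0.3 -2.1] op0.484 gf31.1
 t27.8 [0.5607 0.1981 0.1004] F [-0.   0.6 -0.3] op0.489 gf31.1
True
down t28.8 [0.5605 0.1997 0.0255] F [-0.6  0.2  4.5] op0.482 gf31.9
open t29.2 [0.5596 0.1995 0.0245] F [-0.4  1.  -1.5] op0.847 gf0.0
tin [0.5592 0.1992] [0.0411 0.0586] 1.4564 [311.2311 184.1887]
 t32.0 [ 0.669  -0.0408  0.2001] F [-0.4  0.7  0.3] op1.001 gf0.0
cone 0.01 172 [ 0.6454 -0.0444  0.0101] [ 0.6972 -0.0141  0.02  ]
cone 0.02 229 [ 0.6459 -0.0477  0.02  ] [ 0.6965 -0.0156  0.03  ]
cone 0.03 238 [ 0.6475 -0.0476  0.0301] [ 0.6945 -0.017   0.04  ]
cone 0.04 239 [ 0.6499 -0.0474  0.04  ] [ 0.6931 -0.0187  0.0499]
cone 0.05 250 [ 0.6513 -0.047   0.05  ] [ 0.6912 -0.0203  0.06  ]
cone 0.06 274 [ 0.6527 -0.0567  0.0601] [ 0.6897 -0.0221  0.07  ]
cone 0.07 614 [ 0.6547 -0.0575  0.07  ] [ 0.6881 -0.0239  0.0799]
cone 0.08 729 [ 0.6598 -0.0518  0.08  ] [ 0.6828 -0.0295  0.0869]
```

View pics/cone.png

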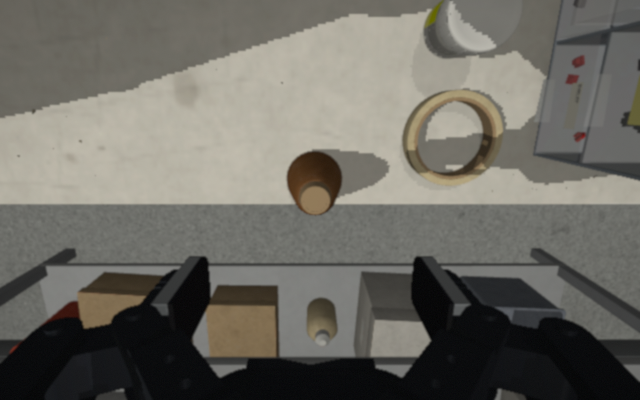

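View pics/placed3.png

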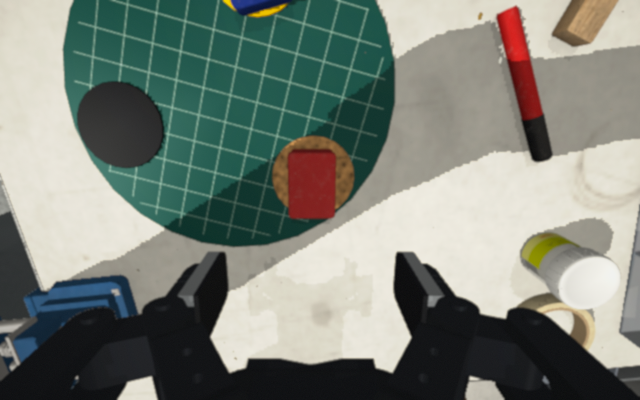

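Tin centred on cork within about 1 mm at (311,184). The cone (top at 315,197) has free space for the jaws on both sides, and its axis is (0.6713,-0.0407).

```bash
python3 - <<'E'
from h import *
x,y=.6710,-.0407
robot.move_straight([x,y,.12],vel=.2)
print(robot.move_straight([x,y,.034],vel=.08,contact_N=5)); st('down')
robot.grip(.3,35); s=st('grip'); zg=s['tcp_pos'][2]
robot.move_straight([x,y,.15],vel=.2); robot.sleep(.2); st('up'); snap('coneheld')
x,y=.5461,.2917
robot.goto([x,y,.15],[PI,0,1.71]); robot.sleep(.3); st()
robot.move_straight([x,y,zg+.015],vel=.12)
print(robot.move_straight([x,y,zg+.0005],vel=.025,contact_N=3)); s=st('down'); print('dz',s['tcp_pos'][2]-zg)
E
```

```text
False
down t33.8 [ 0.6715 -0.0408  0.0346] F [-0.2 -0.2 -0.6] op1.003 gf0.0
grip t34.2 [ 0.6715 -0.0407  0.0349] F [-0.7  0.1  5. ] op0.542 gf35.7
up t35.2 [ 0.6701 -0.0405  0.1482] F [ 0.1 -1.4 -1. ] op0.543 gf35.4
 t36.9 [0.5466 0.2908 0.15  ] F [-0.1 -0.7 -0.2] op0.545 gf35.4
True
down t38.4 [0.546  0.2918 0.0379] F [-1.  -0.1  4. ] op0.541 gf36.3
dz 0.0030137343725373245
```

View pics/coneheld.png

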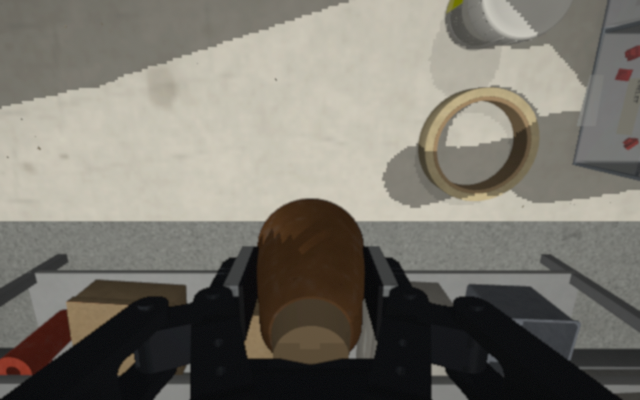

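The cone was held upright between the pads at (310,280), and it touched the mat exactly 3 mm higher, as expected. Next I release it and check from above.

```bash
python3 - <<'E'
from h import *
robot.grip(.9); st('open')
p=robot.sense()['tcp_pos']; x,y=p[0],p[1]
robot.move_straight([x,y,.15],vel=.12); robot.move_straight([x,y,.3],vel=.25); robot.sleep(.3)
f=snap('final'); st()
print('tin',*[np.round(q,4) for q in look(f,'tin',(.559,.199),.040)])
hsv=cv2.cvtColor(f['image'],cv2.COLOR_RGB2HSV);W=hgt(f);Z=W[...,2]
print('stone',*[np.round(q,4) for q in blob(f,(hsv[...,0]<25)&(hsv[...,1]<110)&(Z>.034),proj(f,[.533,.3842,.043]),.043,40)])
near=np.hypot(W[...,0]-.546,W[...,1]-.292)<.045
for lo in (.015,.05,.08):
    k=near&(Z>lo)&(Z<lo+.01); w=W[k]; print('cone',lo,k.sum(),w.min(0).round(4),w.max(0).round(4))
E
```

```text
open t38.8 [0.5452 0.2915 0.037 ] F [ 0.9 -0.6  0.7] op0.900 gf0.0
 t41.0 [0.545  0.2914 0.2991] F [ 0.6 -0.6 -0.1] op0.902 gf0.0
tin [0.5589 0.2   ] [0.0417 0.0612] 1.4559 [312.838  238.5211]
stone [0.5321 0.3841] [0.0355 0.0486] -1.4316 [312.6218  78.8571]
cone 0.015 113 [0.5184 0.2806 0.0151] [0.5704 0.3181 0.025 ]
cone 0.05 143 [0.524 0.278 0.05 ] [0.5653 0.3125 0.0599]
cone 0.08 427 [0.5328 0.2802 0.08  ] [0.5565 0.3035 0.0897]
```

View pics/final.png

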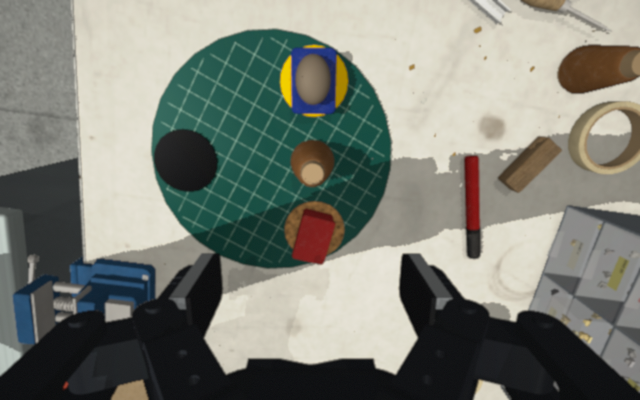

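The picture shows the case and pebble at (313,79), the cone upright at (312,163) and the tin at (314,236). All are within about 1–2 mm of target. The black pad is clear and the marker is untouched.

```bash
python3 -c "
from plant import robot
print(robot.close_job())"
```

```text
the job is handed in; nothing more can be done
None
```

The kit is laid out and handed in: case with the pebble on top on the yellow pad, tin on the cork pad, and the cone standing midway, all within about 2 mm by the wrist camera; the black pad is clear and everything is released.

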